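# Find and release the latched key on the bench tester

### The arm

A 6-joint arm with a two-finger parallel gripper is mounted at the origin on the work surface. World frame = base frame: x ahead of the robot, y to its left, z up, the work surface at z = 0. Lengths are in m, angles in rad, forces in N, time in s.
With the tool pointing down it reaches from about 0.375 to 0.9 m from the base axis. Payload 3.1 kg.
Tool frame: the origin (TCP) lies on the mounting face of the last link; the fingertips stand 182 mm ahead of it and the grasp point (between the pads) lies 164 mm ahead of it; z points along the fingers, y is the direction in which the jaws open and shut (so a half turn about z gives the same grasp; the last joint's range is limited). The gripper opens to 87 mm and grips with 3 to 60 N. Pads are 19 mm wide; open, the fingers measure 117 mm over their backs; the gripper's body (75 mm by 190 mm) begins 51 mm behind the grasp point.
Start: joints at [1.058, 0.527, 1.433, -0, 1.181, -0.178], TCP at [0.205, 0.59, 0.405] pointing down, gripper open.
Joint ranges: [-3.08, 3.08], [-0.75, 2.2], [0.22, 2.44], [-1.43, 4.57], [0, 2.65], [-2.85, 2.85]. Speed limits (rad/s): [2.79, 2.79, 3.14, 3.14, 3.14, 3.14].

### API

Orientations are given as a unit quaternion [x, y, z, w].
In Python, from rig import robot, camera, camera_model gives the robot as it stands.
- The arm moves only by the tool drive_tool, never from a script. Its argument "plan" is a list that holds one entry, the list of rows, each a list of 6 numbers: the shift along the world's x, y, z in units of 2.5 cm (1.0 is 2.5 cm), then the turn, a rotation vector about the world's x, y, z in units of 6 degrees (1.0 is 6 degrees). A call has 1 to 8 rows; each row shifts and turns the commanded pose from where the row before left it; what a row does not reach is not made up. A row lasts 1/8 s, in which the tool goes at most 62.5 mm and 10.7 degrees, less where a joint would pass 70% of its speed; a pose out of reach is approached as far as the arm can. A call with a number of a shift or a turn outside -1 to 1 is refused whole. A call with a gripper value outside its range is refused whole. "grip" is the closure, from 0 (fully open) to 1 (shut), set as the call begins (left out, the last holds). The fingers move at their own pace and stop on an object; "force" is the grip in N (left out, the last holds). Time passes only in rows, so rows that do not move let the fingers close. It gives the time, the measured TCP pose, the force and the opening at its end, in the units of the state.
- robot.get_obs(): the state, without advancing time (a new reading comes with each control period).
- camera(name): name is "scene" or "top" or "wrist"; returns the picture (420x560x3 uint8, red, green, blue); there is no depth.
- camera_model(name): a dict with "K" (3x3 intrinsics, pixels), "world_to_cam" (4x4, takes a point from world to camera coordinates); the wrist camera has in their place "tool_from_camera" (4x4, takes a point from camera to tool coordinates, whose origin is the TCP and whose axes are the flange's). Camera axes: x right, y up, looking along -z (the intrinsics and any distortion apply to the point x, -y, -z); pixel columns grow to the right and rows downward; lengths in m; the calibration is good to about 2 mm. A picture is of the moment at which its call begins: read the wrist's pose just before it. camera_model takes no time and is no camera call.
- robot.hand_in(): hands the job in, once; it reports no verdict.
The state is a dict: "time": time; "q": joint angles; "joint_velocities": joint speeds; "joint_torque": joint torques, N m; "position": TCP position; "tool_rot": TCP orientation; "ft_force": force on the tool from outside, world axes, zero at the start; "moment": the same for the moment, N m; "grip_width": finger opening in m.
Only numpy, scipy, OpenCV 4.12 (cv2) and the standard library are available. Lean on these libraries where they do the work, as an engineer would, in place of code of your own. Each camera call takes 0.05 s, during which the arm holds its last target.

### The job

One of the four square keys on the bench tester is latched down. Starting with the key next to the round dial and going along the row, tap each of the four keys lightly with a fingertip and come off again; only then press the latched one firmly down so that it lets go and springs up, and all four keys stand up. Give the other three keys no more than a light tap, and leave the things standing around where they are.

Things in the scene. Friction and masses are not known exactly. Their poses are not given: they have to be found in the camera images.
- tester: bench tester, a fixed grey case 170 x 360 x 65 mm (x, y, z), controls on top. Origin: centre of its underside, on the bench; z up, y along the key row towards the dial. The four keys are at x = -30, y = 69, 23, -23, -69 mm, the first next to the round dial (fixed, at x -30, y 135, 48 wide, top z 87 mm). Two terminal posts at x -30, y -115 and -145, top z 85 mm
- key_a: one of four identical square key caps, 26 x 26 mm, off-white, moving only up and down. Origin: centre of the cap's top face; axes as the tester's. In the tester's frame the top is at z = 83 mm when up, 78 mm when latched down, 73 mm at the bottom stop. Exactly one key starts latched, the other three up; which key is in which place of the row changes
- key_b: another key, same size, origin and heights as key_a. Any key that is up rests on a spring: about 1.5 N starts it moving, then 0.6 N more per mm, and it comes back when let go; pressed more than 6 mm it counts as pressed hard
- key_c: another key, same size, origin, heights and behaviour as key_a, key_b and key_d. Each key stands in a fixed black frame 36 mm square, 4 mm high above the tester's top; keys are 46 mm apart, centre to centre
- key_d: another key, same size, origin and heights as key_a. Whichever key is latched does not give below about 4.5 N; it lets go only once pushed about 3 mm deeper (about 7 N), and has its bottom stop 5 mm deeper (about 8 N; stop the push at 12 N). Let go of after that, it springs up and stays up
- capacitor_center (a point): bystander: a loose aluminium capacitor can, 25 mm across, 42 mm tall, standing on the tester's top behind the key row; point at its centre. Not to be moved
- jar: bystander: a loose jar of 52 mm diameter, 70 mm tall, standing on the bench beyond the tester; origin at the centre of its underside. Not to be moved
- driver_grip (a point): bystander: a loose screwdriver, 190 mm long, lying on the bench beyond the tester; point on its handle. Not to be moved
- spool: bystander: a loose steel spool, 54 mm across, 38 mm tall, standing on the bench beside the tester's terminal end; origin at the centre of its underside. Not to be moved

How it is judged:
On the way, in this order (a step that is already met when the one before it is completed fails the run):
1. key 1 of the row, counted from the dial, is touched lightly while the latched key stays latched (z of key_c in the frame of tester between 0.0755 and 0.0805 m and ((contact force between the fingers and key_a above 0.3 N and y of key_a in the frame of tester between 0.049 and 0.089 m) or (contact force between the fingers and key_b above 0.3 N and y of key_b in the frame of tester between 0.049 and 0.089 m) or (contact force between the fingers and key_c above 0.3 N and y of key_c in the frame of tester between 0.049 and 0.089 m) or (contact force between the fingers and key_d above 0.3 N and y of key_d in the frame of tester between 0.049 and 0.089 m))), for 0.05 s.
2. key 2 of the row, counted from the dial, is touched lightly while the latched key stays latched (z of key_c in the frame of tester between 0.0755 and 0.0805 m and ((contact force between the fingers and key_a above 0.3 N and y of key_a in the frame of tester between 0.003 and 0.043 m) or (contact force between the fingers and key_b above 0.3 N and y of key_b in the frame of tester between 0.003 and 0.043 m) or (contact force between the fingers and key_c above 0.3 N and y of key_c in the frame of tester between 0.003 and 0.043 m) or (contact force between the fingers and key_d above 0.3 N and y of key_d in the frame of tester between 0.003 and 0.043 m))), for 0.05 s.
3. key 3 of the row, counted from the dial, is touched lightly while the latched key stays latched (z of key_c in the frame of tester between 0.0755 and 0.0805 m and ((contact force between the fingers and key_a above 0.3 N and y of key_a in the frame of tester between -0.043 and -0.003 m) or (contact force between the fingers and key_b above 0.3 N and y of key_b in the frame of tester between -0.043 and -0.003 m) or (contact force between the fingers and key_c above 0.3 N and y of key_c in the frame of tester between -0.043 and -0.003 m) or (contact force between the fingers and key_d above 0.3 N and y of key_d in the frame of tester between -0.043 and -0.003 m))), for 0.05 s.
4. key 4 of the row, counted from the dial, is touched lightly while the latched key stays latched (z of key_c in the frame of tester between 0.0755 and 0.0805 m and ((contact force between the fingers and key_a above 0.3 N and y of key_a in the frame of tester between -0.089 and -0.049 m) or (contact force between the fingers and key_b above 0.3 N and y of key_b in the frame of tester between -0.089 and -0.049 m) or (contact force between the fingers and key_c above 0.3 N and y of key_c in the frame of tester between -0.089 and -0.049 m) or (contact force between the fingers and key_d above 0.3 N and y of key_d in the frame of tester between -0.089 and -0.049 m))), for 0.05 s.
5. the fingers are off all keys, the latched key still latched (z of key_c in the frame of tester between 0.0755 and 0.0805 m and contact force between the fingers and key_a below 0.1 N and contact force between the fingers and key_b below 0.1 N and contact force between the fingers and key_c below 0.1 N and contact force between the fingers and key_d below 0.1 N), for 0.1 s.
6. the latched key is pressed down past its latch by the fingers (z of key_c in the frame of tester below 0.0755 m and contact force between the fingers and key_c above 1 N), for 0.04 s.
At the end, for the whole second after the job is handed in: All four keys are up (each top within 1.5 mm of its upper stop), and the capacitor, jar, screwdriver and spool are within 15 mm of where they stood (z of each of key_a, key_b, key_c, key_d in the frame of tester above 0.0815 m and distance of each of capacitor_center, jar, driver_grip, spool from where it was at the start of the episode below 0.015 m); the robot touches nothing.
It fails at once if a key that was not latched is pressed hard (more than 6 mm down) (z of any of key_a, key_b, key_d in the frame of tester below 0.077 m).
It fails at once if the capacitor, jar, screwdriver or spool is pushed away or lifted (15 mm or more) (distance of any of capacitor_center, jar, driver_grip, spool from where it was at the start of the episode above 0.015 m).
It also fails if it takes over 48 s, if anything falls off the work surface, if the arm or the gripper's body presses on something with over 40 N, if the wrist force passes 120 N, or if a joint passes its speed limit or range.

## Working session

There is one attempt and no reset: what is moved stays moved. The work goes in short steps, Python scripts to look and compute and a tool call to move; the robot and the scene stay as the last step left them, time stands still between calls to the robot, and variables do not carry over. Pictures are saved under pics/ and viewed, and the job is handed in when it is done.

Besides the shell and the picture viewer there is one more tool, called after "Emit:" by a JSON object that holds its "api" and its "payload". drive_tool: Moves the arm, as the interface text tells. Shifts and turns lie within -1 to 1; 1 stands for 2.5 cm of shift or 6 degrees of turn. Its arguments: {"type":"object","properties":{"plan":{"type":"array","items":{"type":"array","items":{"type":"array","items":{"type":"number","minimum":-1,"maximum":1}}}},"grip":{"type":"number"},"force":{"type":"number"}},"required":["plan"]}

```bash
ls; mkdir -p pics; python3 - <<'E'
from rig import robot,camera,camera_model
import cv2
o=robot.get_obs()
print(o)
for n in ["scene","top","wrist"]:
    im=camera(n); cv2.imwrite(f"pics/{n}0.png",im[:,:,::-1]); m=camera_model(n); print(n,m)
E
```

```text
pics
{'time': 0.0, 'q': array([ 1.05848994e+00,  5.28463593e-01,  1.43388509e+00, -5.87546046e-06,
        1.18137056e+00, -1.78478135e-01]), 'joint_velocities': array([ 0.00054982, -0.00081372, -0.00013329, -0.00086723, -0.00017439,
       -0.00150113]), 'joint_torque': array([-3.53522619e-04, -4.40043819e+01, -1.76588559e+01,  6.33081933e-02,
        5.83057653e-02, -1.45943736e-04]), 'position': array([0.20458185, 0.59021377, 0.40377826]), 'tool_rot': array([ 1.66138960e-01,  9.86101777e-01, -1.00141599e-03, -3.57437929e-04]), 'ft_force': array([-0.16493272, -0.15616159,  0.67607265]), 'moment': array([0.05139584, 0.01698269, 0.01505514]), 'grip_width': 0.08712550761766845}
scene {'K': array([[440.26442328,   0.        , 279.39588572],
       [  0.        , 440.26442328, 211.72000637],
       [  0.        ,   0.        ,   1.        ]]), 'world_to_cam': array([[-0.25708911,  0.96635226,  0.00827615,  0.19084038],
       [-0.74712922, -0.20418411,  0.63253994,  0.40773571],
       [ 0.61294626,  0.15643578,  0.77448353, -1.26324975],
       [ 0.        ,  0.        ,  0.        ,  
[... 270 characters left out ...]
631287,  0.03645529,  0.21327021, -0.60767267],
       [-0.21330737, -0.00291246,  0.9769808 , -0.79205497],
       [ 0.        ,  0.        ,  0.        ,  1.        ]])}
wrist {'K': array([[350.36642203,   0.        , 282.15157825],
       [  0.        , 350.36642203, 211.94862643],
       [  0.        ,   0.        ,   1.        ]]), 'tool_from_camera': array([[ 2.16637504e-04,  9.64217647e-01,  2.65111831e-01,
         7.26933004e-02],
       [ 9.99999600e-01, -4.39062143e-04,  7.79723967e-04,
         9.54183454e-04],
       [ 8.68224177e-04,  2.65111556e-01, -9.64217356e-01,
         1.93420530e-02],
       [ 0.00000000e+00,  0.00000000e+00,  0.00000000e+00,
         1.00000000e+00]])}
```

View pics/scene0.png

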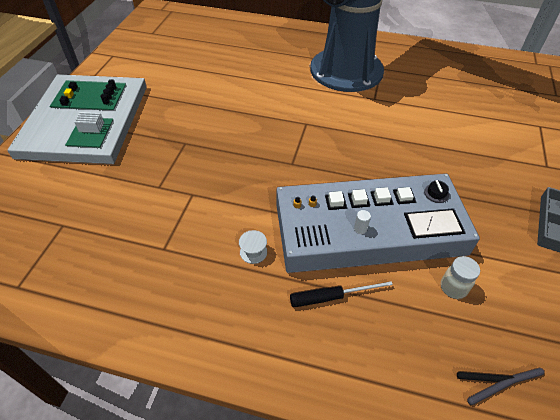

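View pics/top0.png

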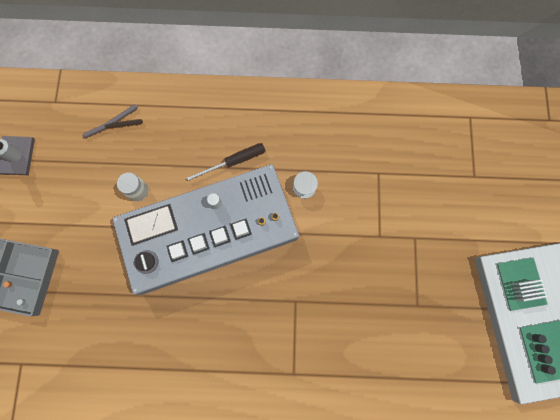

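View pics/wrist0.png

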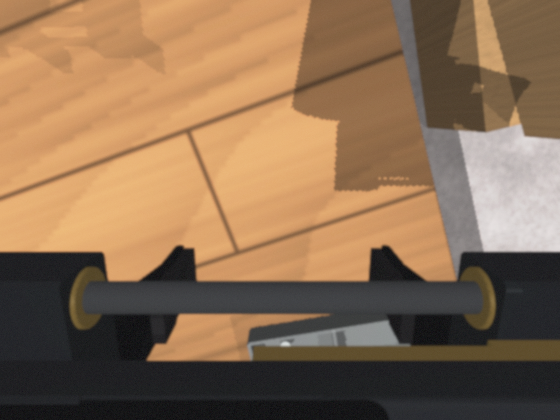

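The top view shows the dial at about (146,262), keys at about (177,251), (198,243), (220,236), (241,228), and posts at (262,221), (275,216). I'll enlarge to read these more closely.

```bash
python3 - <<'E'
import cv2
a=cv2.imread("pics/top0.png")[160:300,105:305]; cv2.imwrite("pics/topc.png",cv2.resize(a,None,fx=4,fy=4,interpolation=cv2.INTER_CUBIC))
a=cv2.imread("pics/scene0.png")[165:285,270:485]; cv2.imwrite("pics/scenec.png",cv2.resize(a,None,fx=3.7,fy=3.7,interpolation=cv2.INTER_CUBIC))
E
```

```text
(no output)
```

View pics/topc.png

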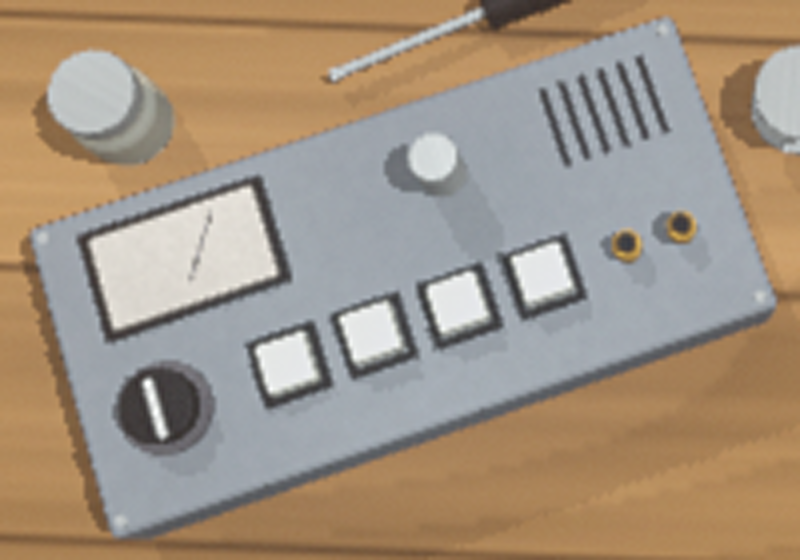

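View pics/scenec.png

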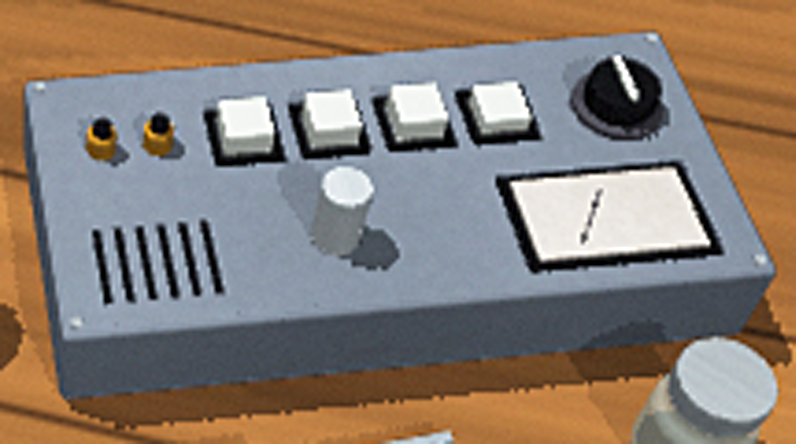

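```bash
cat > h.py <<'E'
import numpy as np
from rig import robot,camera,camera_model
def proj(n,P):
    m=camera_model(n);P=np.atleast_2d(P);c=P@m["world_to_cam"][:3,:3].T+m["world_to_cam"][:3,3]
    p=np.c_[c[:,0],-c[:,1],-c[:,2]]@m["K"].T
    return p[:,:2]/p[:,2:]
def ray(n,uv):
    m=camera_model(n);R=m["world_to_cam"][:3,:3];t=m["world_to_cam"][:3,3]
    d=np.linalg.inv(m["K"])@[uv[0],uv[1],1];d=np.array([d[0],-d[1],-d[2]])
    return -R.T@t,R.T@d
def onz(n,uv,z):
    o,d=ray(n,uv);return o+d*(z-o[2])/d[2]
def T(p,L):
    c,s=np.cos(p[2]),np.sin(p[2]);L=np.atleast_2d(L);return np.c_[p[0]+c*L[:,0]-s*L[:,1],p[1]+s*L[:,0]+c*L[:,1],L[:,2]]
E
cat > fit.py <<'E'
from h import *
from scipy.optimize import least_squares
C=np.array([[85,180,65],[85,-180,65],[-85,-180,65],[-85,180,65]])/1e3
cr=lambda a,s,o:(np.array(a)+.5)/s-.5+np.array(o)
F=np.array([[-30,y,69] for y in (69,23,-23,-69)])/1e3
Ltop=np.r_[C,F,[[-.03,.135,.087],[-.03,-.115,.085],[-.03,-.145,.085]]]
top=cr([[32,230],[670,17],[775,302],[109,533],[290,365],[375,335],[459,305],[544,276],[160,405],[627,243],[682,225]],4,(105,160))
Ls=np.r_[C,[[-.03,-.115,.085],[-.03,-.145,.085]]]
sc=cr([[775,272],[62,342],[25,82],[660,33],[160,120],[102,125]],3.7,(270,165))
f=lambda p:np.r_[(proj("top",T(p,Ltop))-top).ravel(),(proj("scene",T(p,Ls))-sc).ravel()]
r=least_squares(f,[.55,.05,.2],loss="soft_l1");p=r.x
print(p,np.degrees(p[2]));print(r.fun.reshape(-1,2).round(1))
for nm,a,b in(("top",f,0),):
    g=least_squares(lambda p:(proj("top",T(p,Ltop))-top).ravel(),p).x;print("top only",g)
    g=least_squares(lambda p:(proj("scene",T(p,Ls))-sc).ravel(),p).x;print("scene only",g)
K=F.copy();K[:,2]=.083
print("keys",T(p,K).round(4))
# cap top centres expected if up/latched
for z in(.083,.078):
    K[:,2]=z
    print(z,"top crop",((proj("top",T(p,K))-[105,160])*4+1.5).round(1).tolist(),"scene crop",((proj("scene",T(p,K))-[270,165])*3.7+1.3).round(1).tolist())
print("cap top",onz("top",cr([432,158],4,(105,160)),.107),onz("scene",cr([347,187],3.7,(270,165)),.107))
E
python3 fit.py
```

```text
[0.56063896 0.13892625 0.37479885] 21.474392190842895
[[-1.5 -0.5]
 [ 0.5 -1.2]
 [ 1.3  0.9]
 [ 0.6  1.8]
 [-0.1 -0.3]
 [ 0.1 -0.2]
 [ 0.3 -0. ]
 [ 0.1 -0. ]
 [-1.3 -0.4]
 [ 0.  -0.4]
 [ 0.1 -0.6]
 [ 1.8  0.2]
 [ 0.  -0.8]
 [-0.5 -0.9]
 [ 0.1 -1.3]
 [-0.   0.1]
 [ 0.1  0.1]]
top only [0.56057253 0.1388753  0.37258774]
scene only [0.56160693 0.13856438 0.37447293]
keys [[0.5075 0.1922 0.083 ]
 [0.5243 0.1493 0.083 ]
 [0.5411 0.1065 0.083 ]
 [0.558  0.0637 0.083 ]]
0.083 top crop [[283.4, 360.7], [370.4, 330.7], [456.7, 301.0], [542.3, 271.4]] scene crop [[504.6, 94.7], [419.5, 101.7], [333.6, 108.7], [247.0, 115.8]]
0.078 top crop [[285.7, 361.8], [372.2, 332.0], [458.0, 302.4], [543.0, 273.0]] scene crop [[502.4, 101.0], [417.7, 108.0], [332.2, 115.0], [245.9, 122.1]]
cap top [0.60992238 0.12049266 0.107     ] [0.61186857 0.11972892 0.107     ]
```

```bash
python3 - <<'E'
import cv2
a=cv2.imread("pics/scene0.png")[180:215,320:420]; cv2.imwrite("pics/keys.png",cv2.resize(a,None,fx=8,fy=8,interpolation=cv2.INTER_CUBIC))
E
```

```text
(no output)
```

View pics/keys.png

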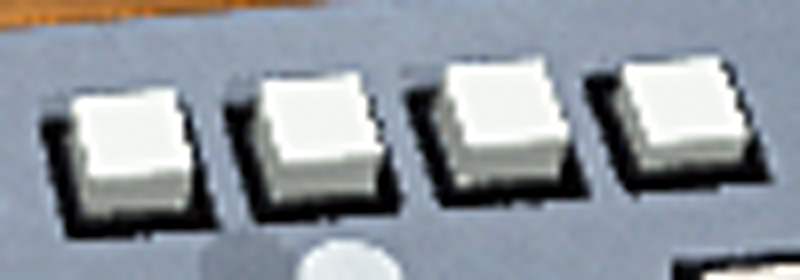

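The scene crop shows the rightmost key, next to the dial, with a front face of about 25 px against about 37 px for the others. So key 1 is the latched one. The tester pose fit holds to 0.3 px on the key frames. Next I'll close the gripper and travel high.

Emit:
{"api": "drive_tool", "payload": {"plan": [[[0.6,-0.8,0,0,0,0],[0.6,-0.8,0,0,0,0],[0.6,-0.8,0,0,0,0],[0.6,-0.8,0,0,0,0],[0.6,-0.8,0,0,0,0],[0.6,-0.8,0,0,0,0],[0.6,-0.8,0,0,0,0],[0.6,-0.8,0,0,0,0]]], "grip": 1, "force": 20}}

```text
time: 1.15
position: [0.3251, 0.4297, 0.4045]
tool_rot: [0.166, 0.986, -0.0, -0.0]
ft_force: [0.1, -1.0, -0.5]
grip_width: 0.0146
```

Emit:
{"api": "drive_tool", "payload": {"plan": [[[0.6,-0.8,0,0,0,0],[0.6,-0.8,0,0,0,0],[0.6,-0.8,0,0,0,0],[0.6,-0.8,0,0,0,0],[0.6,-0.8,0,0,0,0],[0.6,-0.8,0,0,0,0],[0.6,-0.8,0,0,0,0],[0.6,-0.8,0,0,0,0]]]}}

```text
time: 2.15
position: [0.4451, 0.2698, 0.4045]
tool_rot: [0.166, 0.986, -0.0, -0.0]
ft_force: [0.8, 0.5, 0.6]
grip_width: 0.0007
```

Emit:
{"api": "drive_tool", "payload": {"plan": [[[0.6,-0.8,-0.5,0,0,0],[0.6,-0.8,-0.5,0,0,0],[0.6,-0.8,-0.5,0,0,0],[0.6,-0.8,-0.5,0,0,0],[0,0,0,0,0,0]]]}}

```text
time: 2.78
position: [0.5053, 0.1894, 0.3537]
tool_rot: [0.167, 0.986, -0.0, -0.001]
ft_force: [-1.0, 0.1, -0.1]
grip_width: 0.0005
```

Emit:
{"api": "drive_tool", "payload": {"plan": [[[0.1,0.1,-0.6,0,0,0],[0,0,-0.6,0,0,0],[0,0,-0.6,0,0,0],[0,0,-0.6,0,0,0],[0,0,-0.5,0,0,0],[0,0,-0.25,0,0,0],[0,0,0,0,0,0]]]}}

```text
time: 3.65
position: [0.5072, 0.1929, 0.2755]
tool_rot: [0.166, 0.986, -0.0, -0.0]
ft_force: [0.1, 0.3, -0.0]
grip_width: 0.0003
```

```bash
python3 - <<'E'
from h import *
import cv2
o=robot.get_obs();print(o["time"],o["position"],o["ft_force"])
a=camera("scene")[140:230,320:480,::-1]; b=camera("top")[190:290,120:260,::-1]
cv2.imwrite("pics/s1.png",cv2.resize(a,None,fx=5,fy=5,interpolation=cv2.INTER_CUBIC))
cv2.imwrite("pics/t1.png",cv2.resize(b,None,fx=5,fy=5,interpolation=cv2.INTER_CUBIC))
E
```

```text
3.65 [0.50718905 0.19294359 0.27547887] [ 0.14015103  0.32530309 -0.02219775]
```

View pics/s1.png

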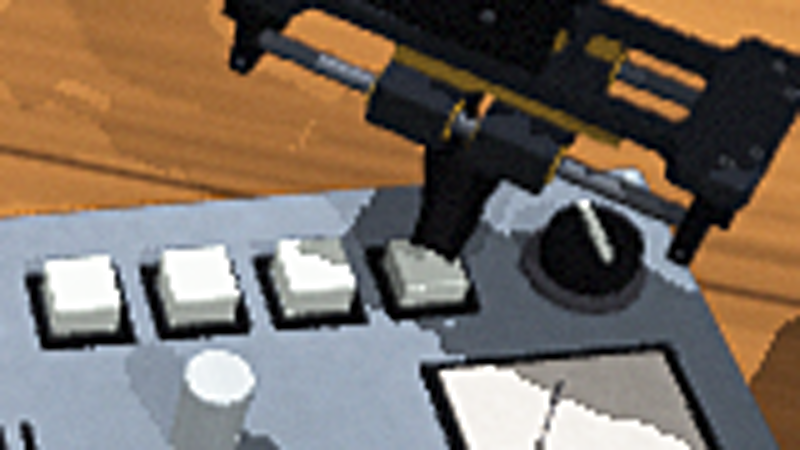

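View pics/t1.png

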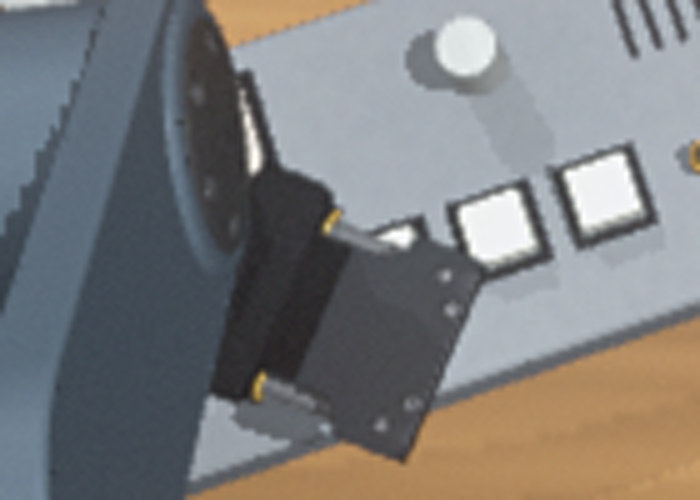

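The tip sits over the key 1 cap, and the cap is visibly lower in its frame than the others. I'll descend gently.

Emit:
{"api": "drive_tool", "payload": {"plan": [[[0,0,-0.3,0,0,0],[0,0,-0.24,0,0,0],[0,0,0,0,0,0],[0,0,0,0,0,0]]]}}

```text
time: 4.25
position: [0.5072, 0.193, 0.2624]
tool_rot: [0.166, 0.986, -0.0, -0.0]
ft_force: [0.3, 0.3, -0.3]
grip_width: 0.0005
```

Emit:
{"api": "drive_tool", "payload": {"plan": [[[0,0,-0.02,0,0,0],[0,0,-0.02,0,0,0],[0,0,0,0,0,0]]]}}

```text
time: 4.62
position: [0.5073, 0.193, 0.2616]
tool_rot: [0.166, 0.986, 0.0, 0.0]
ft_force: [0.2, 0.2, 0.7]
grip_width: 0.0004
```

Emit:
{"api": "drive_tool", "payload": {"plan": [[[0,0,-0.02,0,0,0],[0,0,0,0,0,0]]]}}

```text
time: 4.88
position: [0.5073, 0.193, 0.261]
tool_rot: [0.166, 0.986, 0.0, 0.0]
ft_force: [0.3, 0.2, 0.1]
grip_width: 0.0004
```

Emit:
{"api": "drive_tool", "payload": {"plan": [[[0,0,-0.02,0,0,0],[0,0,0,0,0,0]]]}}

```text
time: 5.12
position: [0.5072, 0.193, 0.2608]
tool_rot: [0.166, 0.986, 0.0, 0.0]
ft_force: [-0.3, -0.2, 3.3]
grip_width: 0.0002
```

Emit:
{"api": "drive_tool", "payload": {"plan": [[[0,0,-0.02,0,0,0],[0,0,0,0,0,0]]]}}

```text
time: 5.38
position: [0.5072, 0.193, 0.2602]
tool_rot: [0.166, 0.986, 0.0, 0.0]
ft_force: [-1.6, -1.0, 4.9]
grip_width: 0.0003
```

Contact came at TCP z 0.261, and force rose to 3.3 then 4.9 N with little give, which confirms key 1 is latched at the expected height. I'll lift off and go over key 2.

Emit:
{"api": "drive_tool", "payload": {"plan": [[[0,0,0.4,0,0,0],[0,0,0.4,0,0,0],[0.22,-0.57,0,0,0,0],[0.22,-0.57,0,0,0,0],[0.23,-0.57,0,0,0,0],[0,0,0,0,0,0],[0,0,0,0,0,0]]]}}

```text
time: 6.25
position: [0.5239, 0.15, 0.2797]
tool_rot: [0.167, 0.986, 0.0, -0.0]
ft_force: [1.4, 0.0, -0.3]
grip_width: 0.0006
```

Emit:
{"api": "drive_tool", "payload": {"plan": [[[0,0,-0.2,0,0,0],[0,0,-0.2,0,0,0],[0,0,-0.1,0,0,0],[0,0,0,0,0,0],[0,0,0,0,0,0]]]}}

```text
time: 6.88
position: [0.524, 0.1503, 0.2675]
tool_rot: [0.166, 0.986, 0.0, 0.0]
ft_force: [0.0, -0.3, -0.6]
grip_width: 0.0006
```

Emit:
{"api": "drive_tool", "payload": {"plan": [[[0,0,-0.06,0,0,0],[0,0,-0.04,0,0,0],[0,0,0,0,0,0],[0,0,0,0,0,0]]]}}

```text
time: 7.38
position: [0.5241, 0.1503, 0.2652]
tool_rot: [0.166, 0.986, 0.0, 0.0]
ft_force: [0.7, 0.8, 1.6]
grip_width: 0.0008
```

Emit:
{"api": "drive_tool", "payload": {"plan": [[[0,0,-0.04,0,0,0],[0,0,0,0,0,0],[0,0,0,0,0,0]]]}}

```text
time: 7.75
position: [0.524, 0.1503, 0.2641]
tool_rot: [0.166, 0.986, 0.0, 0.0]
ft_force: [0.0, 0.5, 1.6]
grip_width: 0.0004
```

Emit:
{"api": "drive_tool", "payload": {"plan": [[[0,0,-0.02,0,0,0],[0,0,0,0,0,0]]]}}

```text
time: 8.0
position: [0.5241, 0.1502, 0.2635]
tool_rot: [0.166, 0.986, 0.0, 0.0]
ft_force: [1.0, -0.1, 2.4]
grip_width: 0.0007
```

Emit:
{"api": "drive_tool", "payload": {"plan": [[[0,0,0.3,0,0,0],[0,0,0.32,0,0,0],[0.22,-0.57,0,0,0,0],[0.22,-0.57,0,0,0,0],[0.23,-0.57,0,0,0,0],[0,0,0,0,0,0],[0,0,0,0,0,0]]]}}

```text
time: 8.88
position: [0.5406, 0.1072, 0.2788]
tool_rot: [0.167, 0.986, 0.0, -0.0]
ft_force: [-0.1, -0.3, 0.8]
grip_width: 0.0003
```

Key 2 was tapped at about 2.4 N, about 2.5 mm down. Now key 3.

Emit:
{"api": "drive_tool", "payload": {"plan": [[[0,0,-0.2,0,0,0],[0,0,-0.2,0,0,0],[0,0,-0.1,0,0,0],[0,0,-0.06,0,0,0],[0,0,-0.02,0,0,0],[0,0,0,0,0,0],[0,0,0,0,0,0]]]}}

```text
time: 9.75
position: [0.5407, 0.1075, 0.2647]
tool_rot: [0.166, 0.986, 0.0, 0.0]
ft_force: [-1.0, 0.8, 1.9]
grip_width: 0.0005
```

Emit:
{"api": "drive_tool", "payload": {"plan": [[[0,0,-0.02,0,0,0],[0,0,0,0,0,0],[0,0,0,0,0,0]]]}}

```text
time: 10.12
position: [0.5407, 0.1075, 0.264]
tool_rot: [0.166, 0.986, 0.0, -0.0]
ft_force: [-0.7, 0.2, 2.4]
grip_width: 0.0006
```

Emit:
{"api": "drive_tool", "payload": {"plan": [[[0,0,0.3,0,0,0],[0,0,0.3,0,0,0],[0.22,-0.57,0,0,0,0],[0.22,-0.57,0,0,0,0],[0.23,-0.58,0,0,0,0],[0,0,0,0,0,0],[0,0,0,0,0,0]]]}}

```text
time: 11.0
position: [0.5573, 0.0642, 0.2787]
tool_rot: [0.167, 0.986, 0.0, -0.0]
ft_force: [-0.6, 0.3, 0.4]
grip_width: 0.0003
```

Emit:
{"api": "drive_tool", "payload": {"plan": [[[0,0,-0.2,0,0,0],[0,0,-0.2,0,0,0],[0,0,-0.1,0,0,0],[0,0,-0.05,0,0,0],[0,0,-0.02,0,0,0],[0,0,0,0,0,0],[0,0,0,0,0,0]]]}}

```text
time: 11.88
position: [0.5574, 0.0645, 0.2649]
tool_rot: [0.166, 0.986, 0.0, -0.0]
ft_force: [-0.8, 1.4, 0.6]
grip_width: 0.0004
```

Emit:
{"api": "drive_tool", "payload": {"plan": [[[0,0,-0.03,0,0,0],[0,0,0,0,0,0],[0,0,0,0,0,0]]]}}

```text
time: 12.25
position: [0.5575, 0.0645, 0.2641]
tool_rot: [0.166, 0.986, 0.0, 0.0]
ft_force: [-0.7, 0.8, 2.8]
grip_width: 0.0007
```

Key 4 was tapped at 2.8 N. I'll lift off, pause clear, and go back to key 1.

Emit:
{"api": "drive_tool", "payload": {"plan": [[[0,0,0.5,0,0,0],[0,0,0.5,0,0,0],[0,0,0,0,0,0],[0,0,0,0,0,0],[-0.34,0.86,0,0,0,0],[-0.34,0.86,0,0,0,0],[-0.34,0.86,0,0,0,0]]]}}

```text
time: 13.12
position: [0.5316, 0.1295, 0.2886]
tool_rot: [0.166, 0.986, -0.0, -0.0]
ft_force: [-0.1, -0.5, 0.6]
grip_width: 0.0004
```

Emit:
{"api": "drive_tool", "payload": {"plan": [[[-0.33,0.86,0,0,0,0],[-0.33,0.86,0,0,0,0],[-0.33,0.84,0,0,0,0],[0,0,0,0,0,0],[0,0,0,0,0,0]]]}}

```text
time: 13.75
position: [0.5075, 0.1926, 0.2888]
tool_rot: [0.166, 0.986, -0.0, 0.0]
ft_force: [-0.3, -0.2, -0.1]
grip_width: 0.0003
```

```bash
python3 - <<'E'
from h import *
import cv2
a=camera("scene")[140:230,320:480,::-1]
cv2.imwrite("pics/s2.png",cv2.resize(a,None,fx=5,fy=5,interpolation=cv2.INTER_CUBIC))
E
```

```text
(no output)
```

View pics/s2.png

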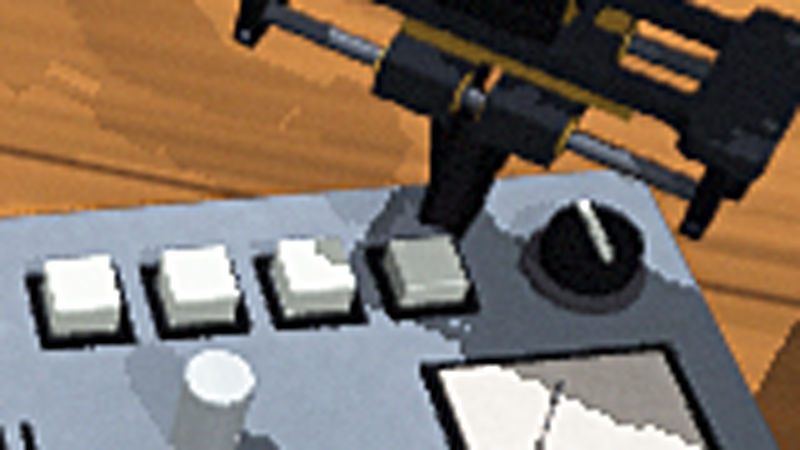

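Key 1 still sits low in its frame, and the other three are up. Now the firm press.

Emit:
{"api": "drive_tool", "payload": {"plan": [[[0,0,-0.5,0,0,0],[0,0,-0.4,0,0,0],[0,0,-0.17,0,0,0],[0,0,-0.08,0,0,0],[0,0,-0.04,0,0,0],[0,0,0,0,0,0]]]}}

```text
time: 14.55
position: [0.5068, 0.1927, 0.2596]
tool_rot: [0.166, 0.986, -0.001, -0.001]
ft_force: [-1.8, -1.6, 4.3]
grip_width: 0.0007
```

Emit:
{"api": "drive_tool", "payload": {"plan": [[[0,0,-0.04,0,0,0],[0,0,-0.04,0,0,0],[0,0,0,0,0,0]]]}}

```text
time: 14.92
position: [0.5068, 0.1927, 0.2578]
tool_rot: [0.166, 0.986, -0.0, -0.0]
ft_force: [-1.7, -2.2, 6.6]
grip_width: 0.0
```

Emit:
{"api": "drive_tool", "payload": {"plan": [[[0,0,-0.04,0,0,0],[0,0,0,0,0,0],[0,0,0,0,0,0]]]}}

```text
time: 15.3
position: [0.5068, 0.1927, 0.2569]
tool_rot: [0.166, 0.986, -0.0, -0.0]
ft_force: [-2.8, -2.6, 6.5]
grip_width: 0.0001
```

Emit:
{"api": "drive_tool", "payload": {"plan": [[[0,0,-0.02,0,0,0],[0,0,0,0,0,0]]]}}

```text
time: 15.55
position: [0.5068, 0.1927, 0.2565]
tool_rot: [0.166, 0.986, -0.0, -0.0]
ft_force: [-3.0, -2.2, 6.9]
grip_width: 0.0003
```

Emit:
{"api": "drive_tool", "payload": {"plan": [[[0,0,-0.02,0,0,0],[0,0,0,0,0,0]]]}}

```text
time: 15.8
position: [0.5068, 0.1927, 0.256]
tool_rot: [0.166, 0.986, -0.0, -0.0]
ft_force: [-3.1, -2.7, 7.7]
grip_width: 0.0002
```

Emit:
{"api": "drive_tool", "payload": {"plan": [[[0,0,0.4,0,0,0],[0,0,0.8,0,0,0],[0,0,1,0,0,0],[0,0,1,0,0,0],[0,0,1,0,0,0],[0,0,0,0,0,0],[0,0,0,0,0,0]]]}}

```text
time: 16.68
position: [0.507, 0.1931, 0.3598]
tool_rot: [0.166, 0.986, 0.0, -0.0]
ft_force: [-0.1, 0.1, -0.3]
grip_width: 0.0002
```

```bash
python3 - <<'E'
from h import *
import cv2
a=camera("scene")[:,:,::-1];cv2.imwrite("pics/s3f.png",a)
cv2.imwrite("pics/s3.png",cv2.resize(a[140:230,320:480],None,fx=5,fy=5,interpolation=cv2.INTER_CUBIC))
E
```

```text
(no output)
```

View pics/s3.png

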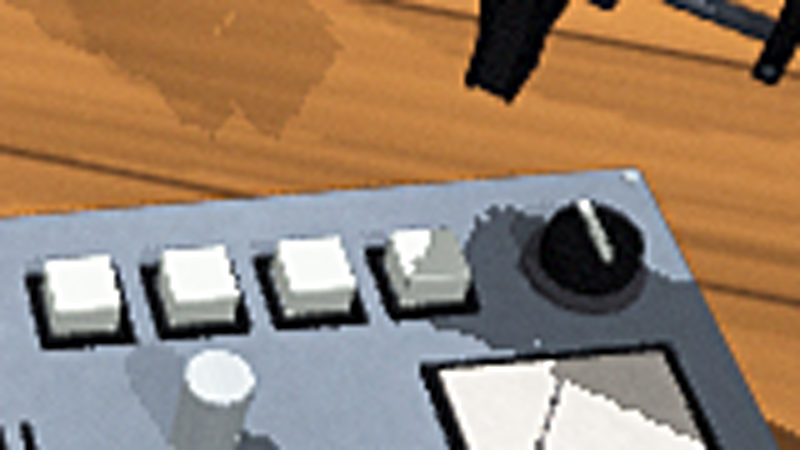

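View pics/s3f.png

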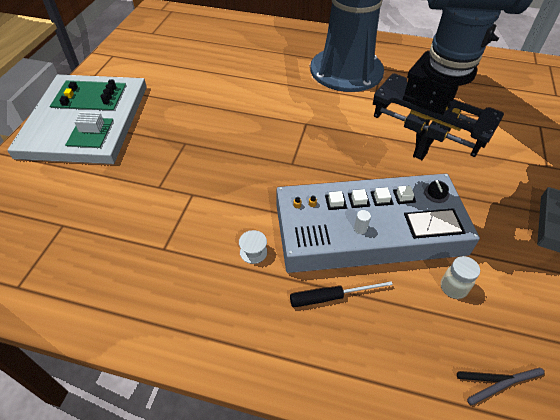

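All four keys now stand equally high: key 1's top edge has risen to row 228 in line with the others, and its front face is as tall. The bystanders are where they were at the start, and the gripper is clear.

```bash
python3 - <<'E'
from rig import robot
print(robot.hand_in())
E
```

```text
the job is handed in; nothing more can be done
None
```

I tapped the four keys lightly in order from the dial, came off, then pressed the latched key firmly. It was key 1, next to the dial. The job was handed in at about 17 s, well under the 48 s limit.

- **Taps:** the highest reading on key 1 was about 4.9 N, slightly over its 4.5 N give point. A picture afterwards showed it still latched. Keys 2 to 4 read 2.4 to 2.8 N at 2 to 2.5 mm down by tool height, under the 6 mm limit.
- **Firm press:** key 1 went about 5 mm down at 7.7 N vertical force, plus about 4 N sideways, under the 12 N stop.
- **Last checks:** the final picture shows all four keys standing equally high. The capacitor, jar, screwdriver and spool look unmoved by eye. The gripper was well clear and read no force.

No check failed. The force readings carried about 1 N of noise. I did not measure the bystander positions or final key heights numerically.

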